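# Hold a taped cassette stack square in the corner of the squaring block

### The arm

A 7-joint arm with a two-finger parallel gripper is mounted at the origin on a cart in front of the work surface, level with it; the furniture and walls round the work are solid. World frame = base frame: x ahead of the robot, y to its left, z up, the work surface at z = 0. Lengths are in m, angles in rad, forces in N, time in s.
With the tool pointing down it reaches from about 0.35 to 0.9 m from the base axis. Payload 7.2 kg.
Tool frame: the origin (TCP) lies on the centre line of the jaws, within the pads' length; the fingertips stand 14 mm ahead of it and the grasp point (between the pads) lies 5 mm behind it (arm.tip_extent is the distance from the TCP to the fingertips, in m); z points along the fingers, y is the line along which they close (so a half turn about z gives the same grasp; the last joint's range is limited). The gripper opens to 85 mm and grips with 20 to 120 N. Pads are 22 mm wide; open, the fingers measure 114 mm over their backs; the gripper's body (76 mm by 85 mm) begins 54 mm behind the grasp point. The pads swing forward as they close: fully open they stand 13 mm farther back than shut.
Start: joints at [-1.4, 0.411, -0.013, 1.596, 0.006, 1.134, -0.082], TCP at [0.148, 0.607, 0.245] pointing down, gripper open.
Joint ranges: [-2.95, 2.95], [-0.29, 1.99], [-1.47, 1.44], [0.14, 2.54], [-1.03, 4.17], [0.13, 1.85], [-2.86, 2.86]. Speed limits (rad/s): [2.39, 2.39, 3.01, 3.01, 3.14, 3.14, 3.14].

### API

Orientations are given as a unit quaternion [w, x, y, z].
In Python, from cell import arm, optics gives the robot as it stands.
- The arm moves only by the tool send_rows, never from a script. Its argument "steps" is a list of rows, each a list of 3 entries, a list of its own where there are three numbers: the turn, a rotation vector about the world's x, y, z in degrees, then the shift along the world's x, y, z in m, then the finger opening in m, from 0 to 0.0854. In form: [[[rx, ry, rz], [x, y, z], fingers], ...]. A call has 1 to 12 rows; each row is the pose to reach, as a shift and turn from the pose commanded when the call began; what a row does not reach only later rows make up. A row lasts 1/12 s, in which the tool goes at most 41.7 mm and 7.16 degrees, less where a joint would pass 70% of its speed; a pose out of reach is approached as far as the arm can. A call with a gripper value outside its range is refused whole. The fingers move at their own pace and stop on an object; the grip force is fixed at half the most. Time passes only in rows, so rows that repeat a pose let the fingers close. It gives the time, the measured TCP pose, the force, the opening and the grip force at its end, in the units of the state.
- arm.sense(): the state, without advancing time (a new reading comes with each control period).
- optics.capture(name): name is "scene" or "top" or "wrist"; returns a dict with "img" (384x512x3 uint8, blue, green, red), "K" (3x3 intrinsics, pixels), "xyz" and "orientation" of the camera in the world; the wrist camera has in their place "hand_eye" (4x4, takes a point from camera to tool coordinates, whose origin is the TCP and whose axes are the flange's). Camera axes: x right, y down, z forward; pixel columns grow to the right and rows downward; lengths in m; the calibration is good to about 2 mm. A picture is of the moment at which its call begins: read the wrist's pose just before it. There is no depth.
- arm.sign_off(): hands the job in; it is judged then, once.
The state is a dict: "clock": time; "qpos": joint angles; "joint_velocities": joint speeds; "tau": joint torques, N m; "tcp_pos": TCP position; "tcp_rot": TCP orientation; "ft_force": force on the tool from outside, world axes, zero at the start; "moment": the same for the moment, N m; "opening": opening from 0.0 (shut) to 1.0 (fully open); "grip_force": force on a finger pad.
Only numpy, scipy, OpenCV 4.12 (cv2) and the standard library are available. Lean on these libraries where they do the work, as an engineer would, in place of code of your own. Each camera call takes 0.05 s, during which the arm holds its last target. There are 200 camera calls.

### The job

Lift the lid off the steel jar by its knob and set it down on the free worktop without dropping it, then take the taped stack of orange cassettes out of the jar. Stand the stack on the squaring block, press it gently into the corner so that it sits flat against both metal fences at once, with its taped end facing away from the fences, and keep hold of it pressed there when you finish, so that I can peel the tape off without the stack falling apart. Do not shift the jar, the timer, the yellow-capped pot or the forceps.

Things in the scene. Friction and masses are not known exactly. Their poses are not given: they have to be found in the camera images.
- jar: Round open stainless-steel jar, 100 mm outside diameter, 62 mm high, 2 mm wall, 4 mm floor (inside diameter 96 mm); stands loose on the worktop, 0.6 kg. Origin: centre of its underside, z up. The cassette stack stands inside, near the middle.
- lid: Loose round steel lid on the jar, 106 mm across, 0.1 kg. Origin: centre of the underside of its 5 mm deep plug, 91 mm across (2.5 mm play in the jar's mouth). Above it: rim disc to 9 mm, dome to 12.5 mm, knob from 18 to 38 mm. On the jar the origin is 57 mm above the worktop; laid on the worktop it stands on the plug. The worktop beyond jar and block, away from the robot, is free for it.
- lid_knob (a point): Centre of the lid's knob: a black upright cylinder 24 mm in diameter and 20 mm high, 28 mm above the lid's origin.
- stack: Eight orange cassettes taped into one upright rigid block, 28.5 x 40 x 50 mm (x, y, z), 100 g. Origin: centre of its underside, z up; x is the short horizontal side (28.5 mm, the way to grip it), y the long one. A strip of beige tape runs up the end at -y and over the edge of the top. It starts upright in the jar, its underside 4 mm above the worktop.
- stack_tape (a point): Middle of the taped end face of the stack (its -y end), 25 mm above its underside.
- block: Squaring block, immovable: black plate 78 x 86 mm (x, y), its top 10 mm above the worktop, with two aluminium fences that rise 14 mm above the plate. Origin: centre of its underside, z up; +x points roughly away from the robot, +y roughly left. Fully home, the stack's origin lies at x = 15.7, y = 14.3, z = 10 mm in this frame, its axes parallel to the block's (taped end facing -y).
- fence_far: The fence along the block's +x edge, 9 mm thick, 86 mm long; its flat face looks to the block's -x and lies at x = 30 mm in the block's frame. Its frame is the block's frame.
- fence_left: The fence along the block's +y edge, 9 mm thick, 64 mm long (it stops 5 mm short of the other fence); its flat face looks to the block's -y and lies at y = 34 mm in the block's frame. Its frame is the block's frame.
- corner (a point): The corner of the block: where the planes of the two fence faces meet the top of the plate.
- timer: Bystander: white bench timer standing on its foot, 32 x 66 x 67 mm, near the right edge. Origin: centre of its underside.
- yellow_pot: Bystander: white specimen pot with a yellow screw cap, 49 mm across, 65 mm high, near the right edge. Origin: centre of its underside.
- forceps: Bystander: thin steel forceps lying flat, 17 x 122 x 6 mm, near the right edge. Origin: centre of its underside.

How it is judged:
By the outcome, as a careful person would: the job done as asked, in the order asked, and still so for the second after the job is handed in, while the arm keeps its last pose, push and grip.
It also fails if it takes over 58 s, if anything falls off the work surface, if the arm or the gripper's body presses on something with over 40 N, if the wrist force passes 120 N, or if a joint passes its speed limit or range.

## Working session

There is one attempt and no reset: what is moved stays moved. The work goes in short steps, Python scripts to look and compute and a tool call to move; the robot and the scene stay as the last step left them, time stands still between calls to the robot, and variables do not carry over. Pictures are saved under pics/ and viewed, at most 12 in all, crops included, and the job is handed in when it is done.

Besides the shell and the picture viewer there is one more tool, called after ">>>" in YAML: its name, and indented under it one key for each argument. send_rows: Moves the arm, as the interface text tells. Its arguments: {"type":"object","properties":{"steps":{"type":"array"}},"required":["steps"]}

```bash
mkdir -p pics; ls
python3 - <<'E'
from cell import arm, optics
import cv2
s=arm.sense(); print({k:s[k] for k in('clock','tcp_pos','tcp_rot','opening','ft_force')}, arm.tip_extent)
for n in('scene','top'):
    c=optics.capture(n); cv2.imwrite(f'pics/{n}0.png',c['img']); print(n,c['K'],c['xyz'],c['orientation'])
c=optics.capture('wrist');print(c['K'],c['hand_eye'])
E
```

```text
pics
{'clock': 0.0, 'tcp_pos': array([0.14775185, 0.60679423, 0.24445925]), 'tcp_rot': array([-2.66206888e-05,  1.19069202e-01,  9.92885629e-01, -8.07972912e-04]), 'opening': 1.0001063517673396, 'ft_force': array([ 0.05013384, -0.41231402,  0.75625882])} 0.014
scene [[403.80729179   0.         251.59482317]
 [  0.         403.80729179 190.11977968]
 [  0.           0.           1.        ]] [ 0.05854066 -0.72193909  0.53816254] [-0.44513552  0.81835019 -0.31413427  0.18296719]
top [[351.84993016   0.         253.08797284]
 [  0.         351.84993016 187.00442857]
 [  0.           0.           1.        ]] [ 0.4063982  -0.18476285  0.91465603] [ 0.05994843 -0.69614244  0.71260616 -0.06312175]
[[268.61142965   0.         257.26453736]
 [  0.         268.61142965 193.77692541]
 [  0.           0.           1.        ]] [[-7.52765451e-06 -9.55541154e-01 -2.94857766e-01  7.49367532e-02]
 [ 1.00000000e+00 -8.13698280e-06  8.39616424e-07  3.30249410e-04]
 [-3.20154062e-06 -2.94857766e-01  9.55541154e-01 -1.29283780e-01]
 [ 0.00000000e+00  0.00000000e+00  0.00000000e+00  1.00000000e+00]]
```

View pics/top0.png

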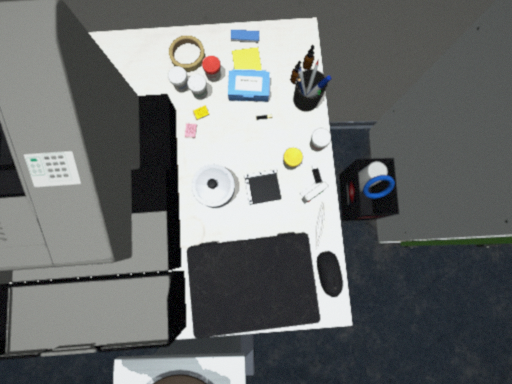

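View pics/scene0.png

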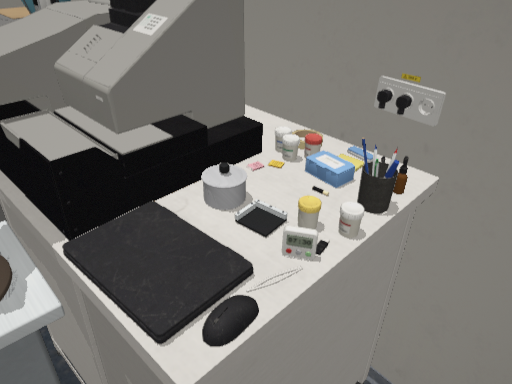

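```bash
cat > h.py <<'E'
import numpy as np, cv2
from scipy.spatial.transform import Rotation as R
from cell import arm, optics
rot=lambda q: R.from_quat(np.roll(q,-1)).as_matrix()
def cap(n):
    s=arm.sense(); c=optics.capture(n)
    if n=='wrist':
        T=np.eye(4);T[:3,:3]=rot(s['tcp_rot']);T[:3,3]=s['tcp_pos'];T=T@c['hand_eye']
        c['R'],c['t']=T[:3,:3],T[:3,3]
    else: c['R'],c['t']=rot(c['orientation']),np.array(c['xyz'])
    return c
def pt(c,px,z):
    px=np.atleast_2d(px).astype(float)
    d=np.c_[px,np.ones(len(px))]@np.linalg.inv(c['K']).T@c['R'].T
    return c['t']+d*((z-c['t'][2])/d[:,2])[:,None]
def proj(c,P):
    q=(np.atleast_2d(P)-c['t'])@c['R']@c['K'].T
    return q[:,:2]/q[:,2:]
E
python3 - <<'E'
from h import *
np.set_printoptions(precision=4,suppress=True)
c=cap('top'); im=c['img']
print(c['R'])
for n,p,z in [('knob',(212,184),.095),('block',(264,187),.01),('pot',(293,157),.065),('timer',(315,190),.06),('corner TL',(178,25),0),('machine corner',(170,95),0.05),('tray',(250,285),.03),('bottom right',(350,325),0),('tr',(318,18),0)]: print(n,pt(c,p,z)[0])
s=cap('scene')
for n,p in [('knob',(224,168))]: print(n,pt(s,p,.090)[0])
print('tcp in top',proj(c,arm.sense()['tcp_pos']))
print(R.from_quat(np.roll(arm.sense()['tcp_rot'],-1)).as_matrix())
cr=cv2.resize(im[130:230,175:335],None,fx=5,fy=5,interpolation=cv2.INTER_CUBIC); cv2.imwrite('pics/crop1.png',cr)
E
```

```text
[[-0.0236 -0.9846  0.1733]
 [-0.9997  0.0228 -0.0065]
 [ 0.0024 -0.1734 -0.9848]]
knob [ 0.5601 -0.0931  0.095 ]
block [ 0.565  -0.2192  0.01  ]
pot [ 0.6295 -0.2915  0.065 ]
timer [ 0.5458 -0.3427  0.06  ]
corner TL [1.0445 0.0136 0.    ]
machine corner [0.8077 0.0209 0.05  ]
tray [ 0.3202 -0.1774  0.03  ]
bottom right [ 0.2157 -0.422   0.    ]
tr [ 1.058  -0.3897  0.    ]
knob [ 0.5579 -0.1005  0.09  ]
tcp in top [[-201.1736  411.4028]]
[[-0.9716  0.2365 -0.0001]
 [ 0.2365  0.9716 -0.0008]
 [-0.0001 -0.0008 -1.    ]]
```

View pics/crop1.png

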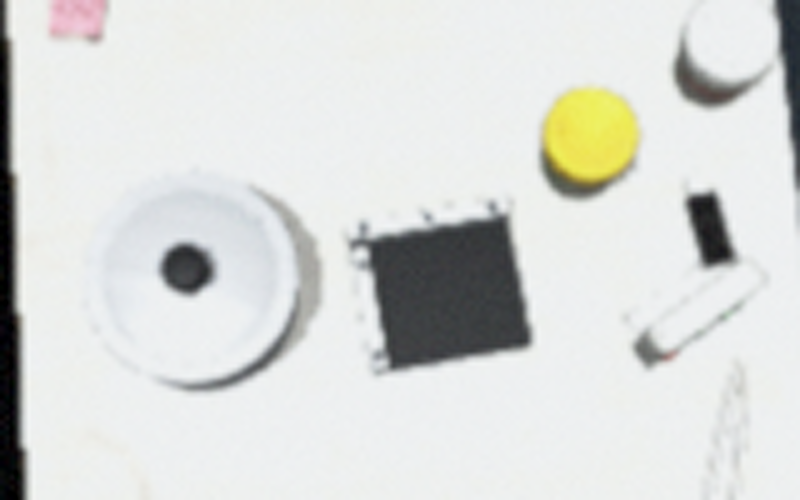

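Run:
```python
from h import *
np.set_printoptions(precision=4,suppress=True)
c=cap('top'); s=cap('scene')
def tri(a,b):
    d1=pt(c,a,0)[0]-c['t']; d2=pt(s,b,0)[0]-s['t']
    k=np.linalg.lstsq(np.c_[d1,-d2],s['t']-c['t'],rcond=None)[0]
    p,q=c['t']+k[0]*d1,s['t']+k[1]*d2; return (p+q)/2,np.linalg.norm(p-q)
print('panel',tri((52,168),(152,23)))
print('panel2',tri((30,153),(83,42)))
print('knob',tri((212.4,183.6),(224,168)))
print('front edge top-view at z .1,.2,.3', [pt(c,(5,350),z)[0] for z in(.1,.2,.3)],[pt(c,(165,342),z)[0] for z in(0,.05,.1,.2)])
print('machine right top edge', [pt(c,(112,262),z)[0] for z in(.2,.3,.4)],[pt(c,(170,220),z)[0] for z in(.1,.2)])
b=np.array([(372,240),(503,218),(530,345),(388,370)])/5+[175,130]-.1
P=pt(c,b,.010);print('block corners',P)
im=c['img']; hsv=cv2.cvtColor(im,cv2.COLOR_BGR2HSV)
m=(im.max(2)<110).astype(np.uint8)
n,l,st,ce=cv2.connectedComponentsWithStats(m[130:230,185:300])
for i in range(1,n):
    if st[i,4]>30: print(st[i],ce[i]+[185,130],pt(c,ce[i]+[185,130],.095)[0],pt(c,ce[i]+[185,130],.01)[0])
```

```text
panel (array([0.5435, 0.1305, 0.3656]), np.float64(0.005251666750882286))
panel2 (array([0.5044, 0.2214, 0.3232]), np.float64(0.15741822740075323))
knob (array([ 0.5633, -0.0931,  0.0848]), np.float64(0.0007856930593732066))
front edge top-view at z .1,.2,.3 [array([0.2032, 0.3566, 0.1   ]), array([0.2281, 0.2901, 0.2   ]), array([0.2531, 0.2237, 0.3   ])] [array([0.1872, 0.0339, 0.    ]), array([0.1992, 0.0219, 0.05  ]), array([0.2111, 0.01  , 0.1   ]), array([ 0.2351, -0.0139,  0.2   ])]
machine right top edge [array([0.3875, 0.0942, 0.2   ]), array([0.3901, 0.0552, 0.3   ]), array([0.3928, 0.0161, 0.4   ])] [array([0.4768, 0.0037, 0.1   ]), array([ 0.4682, -0.0194,  0.2   ])]
block corners [[ 0.5901 -0.1814  0.01  ]
 [ 0.6003 -0.2505  0.01  ]
 [ 0.5326 -0.2622  0.01  ]
 [ 0.5212 -0.1882  0.01  ]]
[ 62  43  34  31 737] [264.1791 188.0719] [ 0.5475 -0.2163  0.095 ] [ 0.5621 -0.2196  0.01  ]
[23 49  9  9 66] [211.8636 183.1364] [ 0.5622 -0.0927  0.095 ] [ 0.5784 -0.0832  0.01  ]
```

>>> send_rows:
  steps:
    - [[0,0,0],[-0.018,-0.127,0.155],0.085]
    - [[0,0,0],[-0.018,-0.127,0.155],0.085]
    - [[0,0,0],[-0.018,-0.127,0.155],0.085]
    - [[0,0,0],[-0.018,-0.127,0.155],0.085]
    - [[0,0,0],[-0.018,-0.127,0.155],0.085]
    - [[0,0,0],[0.092,-0.337,0.2],0.085]
    - [[0,0,0],[0.092,-0.337,0.2],0.085]
    - [[0,0,0],[0.092,-0.337,0.2],0.085]
    - [[0,0,0],[0.092,-0.337,0.2],0.085]
    - [[0,0,0],[0.092,-0.337,0.2],0.085]
    - [[0,0,0],[0.092,-0.337,0.2],0.085]
    - [[0,0,0],[0.092,-0.337,0.2],0.085]

```text
clock: 1.35
tcp_pos: [0.2432, 0.2651, 0.4473]
tcp_rot: [0.001, 0.123, 0.992, 0.002]
ft_force: [-0.3, 0.8, -0.3]
opening: 0.992
grip_force: 0.0
```

>>> send_rows:
  steps:
    - [[0,0,0],[0.1,-0.21,0.02],0.05]
    - [[0,0,0],[0.1,-0.21,0.02],0.05]
    - [[0,0,0],[0.1,-0.21,0.02],0.05]
    - [[0,0,0],[0.1,-0.21,0.02],0.05]
    - [[0,0,0],[0.1,-0.21,0.02],0.05]
    - [[0,0,0],[0.1,-0.21,0.02],0.05]
    - [[0,0,0],[0.23,-0.37,-0.16],0.05]
    - [[0,0,0],[0.23,-0.37,-0.16],0.05]
    - [[0,0,0],[0.23,-0.37,-0.16],0.05]
    - [[0,0,0],[0.23,-0.37,-0.16],0.05]
    - [[0,0,0],[0.23,-0.37,-0.16],0.05]
    - [[0,0,0],[0.23,-0.37,-0.16],0.05]

```text
clock: 2.35
tcp_pos: [0.4593, -0.0875, 0.3004]
tcp_rot: [0.001, 0.119, 0.993, 0.0]
ft_force: [1.6, 1.9, -1.0]
opening: 0.585
grip_force: 0.0
```

Run:
```python
from h import *
s=arm.sense();print(s['clock'],s['tcp_pos'],s['tcp_rot'],s['opening']*.0854,s['qpos'])
c=cap('wrist');cv2.imwrite('pics/w1.png',c['img'])
print(proj(c,[[.562,-.093,.095],[.562,-.22,.01]]))
np.savez('w1.npz',**{k:c[k] for k in('img','K','R','t')})
```

```text
2.35 [ 0.45927476 -0.08747321  0.30039498] [1.39010839e-03 1.18966141e-01 9.92897237e-01 4.48494316e-04] 0.04996944706191211 [-0.74189242  0.08639665  0.9041835   1.92748975 -0.0751774   1.15889055
  1.52273103]
[[270.49591361 243.58052792]
 [196.07211673 235.86594155]]
```

View pics/w1.png

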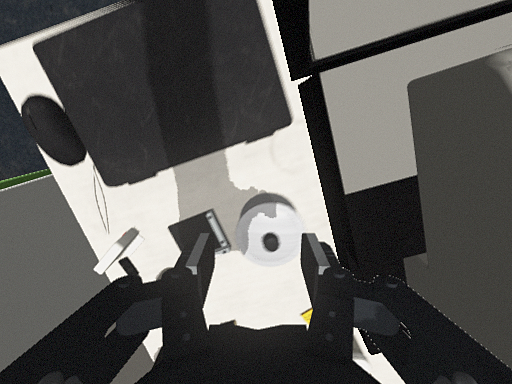

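>>> send_rows:
  steps:
    - [[0,0,0],[0.098,0,-0.13],0.05]
    - [[0,0,0],[0.098,0,-0.13],0.05]
    - [[0,0,0],[0.098,0,-0.13],0.05]
    - [[0,0,0],[0.098,0,-0.13],0.05]
    - [[0,0,0],[0.098,0,-0.13],0.05]
    - [[0,0,0],[0.098,0,-0.13],0.05]
    - [[0,0,0],[0.098,0,-0.13],0.05]

```text
clock: 2.98
tcp_pos: [0.5563, -0.0866, 0.1714]
tcp_rot: [-0.0, 0.12, 0.993, -0.0]
ft_force: [-0.5, -1.1, -0.1]
opening: 0.589
grip_force: 0.0
```

Run:
```python
from h import *
s=arm.sense();print(s['clock'],s['tcp_pos'],s['tcp_rot'],s['opening']*.0854,s['qpos'])
c=cap('wrist');cv2.imwrite('pics/w2.png',c['img'])
p=proj(c,[[.561,-.093,.095]])[0];print(p)
g=c['img'].max(2);x,y=p.astype(int);x0,y0=x-60,y-60
m=(g[y0:y+60,x0:x+60]<70).astype(np.uint8)
n,l,st,ce=cv2.connectedComponentsWithStats(m)
for i in range(1,n):
    if st[i,4]>100: print(st[i],ce[i]+[x0,y0],pt(c,ce[i]+[x0,y0],.095)[0])
```

```text
2.9833 [ 0.5562717  -0.08658078  0.17136919] [-1.12632763e-04  1.19568081e-01  9.92825943e-01 -3.27640913e-04] 0.05026100117169528 [-0.52565159  0.47733723  0.80424403  1.87023481 -0.41239435  0.96852751
  1.79345965]
[250.69406725 214.2771591 ]
[ 51  44  28  31 655] [254.40458015 213.01526718] [ 0.56064657 -0.08977565  0.095     ]
[  7  79  18  41 487] [206.73305955 257.05544148] [ 0.59040675 -0.13958901  0.095     ]
[111  80   9  40 322] [305.05590062 254.36335404] [ 0.60797093 -0.05656908  0.095     ]
```

View pics/w2.png

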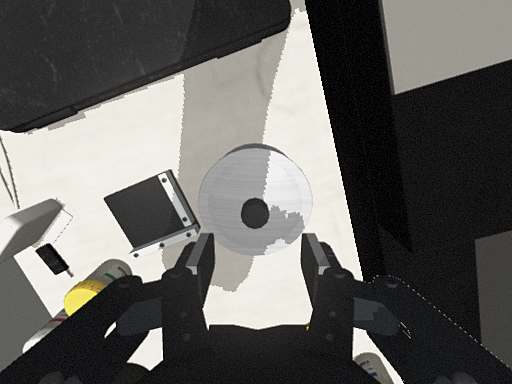

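>>> send_rows:
  steps:
    - [[0,0,0],[0.005,-0.004,-0.03],0.05]
    - [[0,0,0],[0.005,-0.004,-0.06],0.05]
    - [[0,0,0],[0.005,-0.004,-0.075],0.045]
    - [[0,0,0],[0.005,-0.004,-0.084],0.04]
    - [[0,0,0],[0.005,-0.004,-0.084],0.035]
    - [[0,0,0],[0.005,-0.004,-0.084],0.03]
    - [[0,0,0],[0.005,-0.004,-0.084],0.025]
    - [[0,0,0],[0.005,-0.004,-0.084],0.015]
    - [[0,0,0],[0.005,-0.004,-0.084],0.01]
    - [[0,0,0],[0.005,-0.004,-0.084],0.0]
    - [[0,0,0],[0.005,-0.004,-0.084],0.0]
    - [[0,0,0],[0.005,-0.004,-0.084],0.0]

```text
clock: 4.03
tcp_pos: [0.5627, -0.0901, 0.0891]
tcp_rot: [0.001, 0.119, 0.993, 0.0]
ft_force: [-1.8, 0.4, 9.0]
opening: 0.259
grip_force: 58.3
```

>>> send_rows:
  steps:
    - [[0,0,0],[0,0,0.01],0.0]
    - [[0,0,0],[0,0,0.03],0.0]
    - [[0,0,0],[0,0,0.06],0.0]
    - [[0,0,0],[0.02,0,0.06],0.0]
    - [[0,0,0],[0.05,-0.02,0.06],0.0]
    - [[0,0,0],[0.085,-0.035,0.06],0.0]
    - [[0,0,0],[0.12,-0.05,0.06],0.0]
    - [[0,0,0],[0.14,-0.06,0.05],0.0]
    - [[0,0,0],[0.14,-0.06,0.02],0.0]
    - [[0,0,0],[0.14,-0.06,-0.01],0.0]
    - [[0,0,0],[0.14,-0.06,-0.03],0.0]
    - [[0,0,0],[0.14,-0.06,-0.04],0.0]

```text
clock: 5.03
tcp_pos: [0.7004, -0.1493, 0.0447]
tcp_rot: [-0.002, 0.119, 0.993, 0.0]
ft_force: [-0.5, 0.0, -0.8]
opening: 0.254
grip_force: 58.9
```

Run:
```python
from h import *
s=arm.sense();print(s['clock'],s['tcp_pos'],s['opening']*.0854,s['grip_force'],s['ft_force'],s['qpos'])
c=cap('scene');cv2.imwrite('pics/s2.png',cv2.resize(c['img'][80:300,150:420],None,fx=2.7,fy=2.7))
```

```text
5.0333 [ 0.70041633 -0.14929875  0.04473425] 0.0216751774375969 58.92455220222473 [-0.49038848  0.02826213 -0.77808042] [-0.25151797  0.85611147  0.65349716  1.53686204 -0.59536152  0.9585498
  1.91865798]
```

View pics/s2.png

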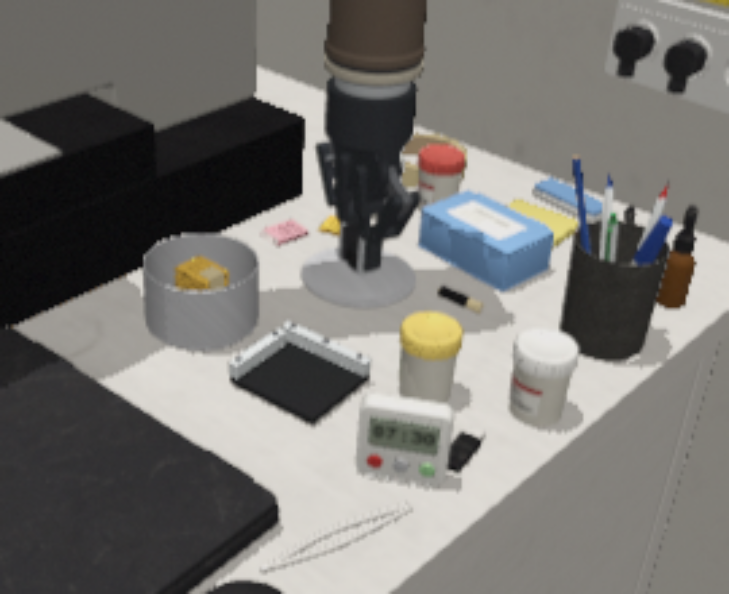

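>>> send_rows:
  steps:
    - [[0,0,0],[0,0,-0.004],0.0]
    - [[0,0,0],[0,0,-0.008],0.0]
    - [[0,0,0],[0,0,-0.01],0.0]
    - [[0,0,0],[0,0,-0.0115],0.0]
    - [[0,0,0],[0,0,-0.0115],0.0]

```text
clock: 5.5
tcp_pos: [0.702, -0.1499, 0.0361]
tcp_rot: [0.001, 0.119, 0.993, 0.0]
ft_force: [0.3, 0.3, -0.5]
opening: 0.254
grip_force: 58.9
```

>>> send_rows:
  steps:
    - [[0,0,0],[0,0,-0.0015],0.0]
    - [[0,0,0],[0,0,-0.003],0.0]
    - [[0,0,0],[0,0,-0.0035],0.0]
    - [[0,0,0],[0,0,-0.0035],0.0]

```text
clock: 5.83
tcp_pos: [0.7017, -0.1499, 0.0323]
tcp_rot: [0.0, 0.119, 0.993, 0.0]
ft_force: [-1.7, -0.0, 2.9]
opening: 0.258
grip_force: 59.4
```

>>> send_rows:
  steps:
    - [[0,0,0],[0,0,-0.0005],0.025]
    - [[0,0,0],[0,0,-0.0005],0.03]
    - [[0,0,0],[0,0,0],0.04]
    - [[0,0,0],[0,0,0],0.05]
    - [[0,0,0],[0,0,0.001],0.05]
    - [[0,0,0],[0,0,0.03],0.05]
    - [[0,0,0],[0,0,0.07],0.05]
    - [[0,0,0],[0,0,0.11],0.05]
    - [[0,0,0],[-0.02,0,0.14],0.05]
    - [[0,0,0],[-0.06,0.02,0.16],0.05]
    - [[0,0,0],[-0.1,0.04,0.17],0.05]
    - [[0,0,0],[-0.12,0.05,0.17],0.05]

```text
clock: 6.83
tcp_pos: [0.5802, -0.0999, 0.2036]
tcp_rot: [0.001, 0.12, 0.993, 0.001]
ft_force: [0.7, 0.7, -0.6]
opening: 0.585
grip_force: 0.0
```

Run:
```python
from h import *
np.set_printoptions(precision=4,suppress=True)
s=arm.sense();print(s['clock'],s['tcp_pos'],s['tcp_rot'],s['opening']*.0854,s['qpos'])
c=cap('wrist');cv2.imwrite('pics/w3.png',c['img']); t=cap('top')
for n,v in(('w',c),('t',t)):
    np.savez(n+'3.npz',**{k:v[k] for k in('img','K','R','t')})
    h=cv2.cvtColor(v['img'],cv2.COLOR_BGR2HSV); m=cv2.inRange(h,(8,120,60),(22,255,255))
    n_,l,st,ce=cv2.connectedComponentsWithStats(m)
    for i in range(1,n_):
        if st[i,4]>25: print(n,st[i],ce[i],pt(v,ce[i],.054)[0])
```

```text
6.8333 [ 0.5802 -0.0999  0.2036] [0.0011 0.1196 0.9928 0.0005] 0.049993117656029304 [-0.499   0.4831  0.8173  1.7769 -0.4019  1.0543  1.7947]
w [244 148  22  22 214] [254.8318 156.0981] [ 0.551  -0.0948  0.054 ]
w [251 176   9   6  32] [254.3438 177.9688] [ 0.5736 -0.101   0.054 ]
w [102 241  30  27 122] [120.7213 251.1475] [ 0.6216 -0.273   0.054 ]
t [305  56   8   7  31] [308.3871  59.129 ] [ 0.8991 -0.3453  0.054 ]
t [213 187   9   6  41] [217.0488 190.    ] [ 0.5524 -0.1009  0.054 ]
```

View pics/w3.png

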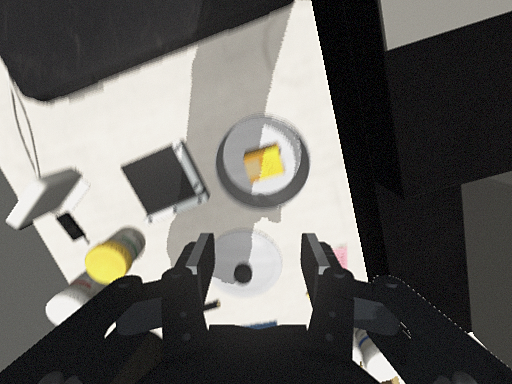

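Run:
```python
from h import *
w=np.load('w3.npz')['img']; s=cap('scene')['img']
z=lambda im,x,y,w_,h,f: cv2.resize(im[y:y+h,x:x+w_],None,fx=f,fy=f,interpolation=cv2.INTER_CUBIC)
a=z(w,215,115,96,96,4);b=z(s,200,160,48,48,8)
a=np.hstack([a,b]); d=z(w,112,130,192,96,4)
cv2.imwrite('pics/m1.png',cv2.resize(np.vstack([a,d[:200]]),(768,584)))
```

```text
(no output)
```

View pics/m1.png

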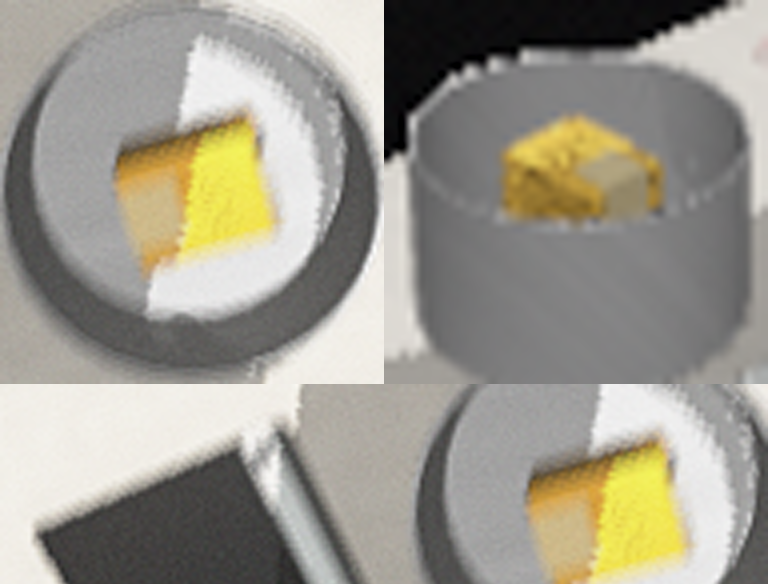

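Run:
```python
from h import *
np.set_printoptions(precision=4,suppress=True)
c=np.load('w3.npz'); c={k:c[k] for k in c}
P=pt(c,np.array([(120,180),(148,275),(275,230),(252,140)])/4+[214.6,114.6],.054); print(P)
h=cv2.cvtColor(c['img'],cv2.COLOR_BGR2HSV); m=cv2.inRange(h,(8,70,50),(32,255,255))
k=np.zeros_like(m);cv2.circle(k,(262,160),36,255,-1);m=cv2.morphologyEx(m&k,cv2.MORPH_CLOSE,np.ones((5,5)))
ct=max(cv2.findContours(m,0,2)[0],key=cv2.contourArea)[:,0]
print('hull',cv2.approxPolyDP(cv2.convexHull(ct),2,True)[:,0].tolist())
# convex hull in plane of top: far side edges; minAreaRect
W=pt(c,ct,.054)[:,:2]; print(cv2.minAreaRect((W*1000).astype(np.float32)))
for i in range(4):
    e=P[(i+1)%4]-P[i]; print(i,np.linalg.norm(e),np.degrees(np.arctan2(e[1],e[0])))
# jar mouth
g=h[...,2]
t=cap('top'); im=t['img']; m=(im.max(2)<110).astype(np.uint8); 
n,l,st,ce=cv2.connectedComponentsWithStats(m[150:225,235:300])
for i in range(1,n):
    if st[i,4]>200: print(st[i])
```

```text
[[ 0.552  -0.1061  0.054 ]
 [ 0.5786 -0.1053  0.054 ]
 [ 0.5747 -0.0696  0.054 ]
 [ 0.55   -0.0704  0.054 ]]
hull [[277, 144], [282, 172], [251, 183], [244, 164], [244, 154]]
((560.6283569335938, -88.2273178100586), (33.28303909301758, 38.88761520385742), 2.6853294372558594)
0 0.02666995958751234 1.8304882996282477
1 0.035924223196894985 96.33910641427421
2 0.02467733549852547 -178.14594237001936
3 0.03581255569698561 -86.83934389972369
[ 11  23  35  31 746]
```

>>> send_rows:
  steps:
    - [[0,0,-7],[-0.005,0.004,0],0.046]
    - [[0,0,-14],[-0.01,0.008,0],0.046]
    - [[0,0,-21],[-0.017,0.012,0],0.046]
    - [[0,0,-28],[-0.017,0.012,0],0.046]
    - [[0,0,-35],[-0.017,0.012,0],0.046]
    - [[0,0,-42],[-0.017,0.012,-0.01],0.046]
    - [[0,0,-49],[-0.017,0.012,-0.02],0.046]
    - [[0,0,-56],[-0.017,0.012,-0.03],0.046]
    - [[0,0,-63],[-0.017,0.012,-0.04],0.046]
    - [[0,0,-70],[-0.017,0.012,-0.05],0.046]
    - [[0,0,-72],[-0.017,0.012,-0.06],0.046]
    - [[0,0,-72],[-0.017,0.012,-0.06],0.046]

```text
clock: 8.03
tcp_pos: [0.5644, -0.0881, 0.1397]
tcp_rot: [-0.0, 0.68, 0.734, -0.002]
ft_force: [-0.5, 0.5, 0.6]
opening: 0.539
grip_force: 0.0
```

Run:
```python
from h import *
np.set_printoptions(precision=4,suppress=True)
s=arm.sense();Rm=rot(s['tcp_rot']);print(s['clock'],s['tcp_pos'],'tool y yaw',np.degrees(np.arctan2(Rm[1,1],Rm[0,1])),s['opening']*.0854,s['qpos'])
c=cap('wrist');np.savez('w4.npz',**{k:c[k] for k in('img','K','R','t')})
print(proj(c,[[.5635,-.088,.054],[.61,-.21,.01]]))
im=c['img']; a=im[40:340,60:460]
cv2.imwrite('pics/w4.png',cv2.resize(a,(800,600)))
```

```text
8.0333 [ 0.5644 -0.0881  0.1397] tool y yaw 4.36598696145875 0.04606115471170948 [-0.665   0.6723  1.0798  1.8845 -0.6951  1.0242  0.793 ]
[[256.0629 203.7884]
 [288.9735 294.5499]]
```

View pics/w4.png

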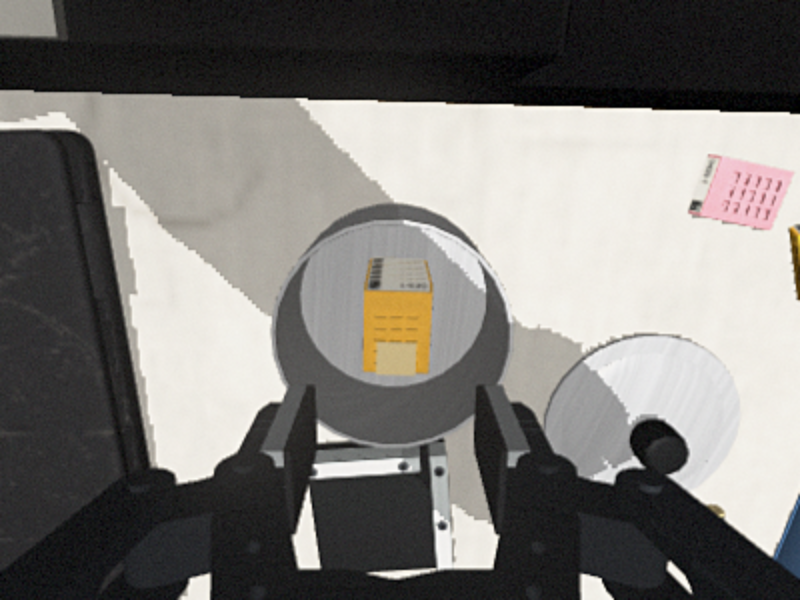

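>>> send_rows:
  steps:
    - [[0,0,-1],[0.001,-0.0015,-0.03],0.046]
    - [[0,0,-1],[0.001,-0.0015,-0.06],0.046]
    - [[0,0,-1],[0.001,-0.0015,-0.08],0.046]
    - [[0,0,-1],[0.001,-0.0015,-0.095],0.046]
    - [[0,0,-1],[0.001,-0.0015,-0.1],0.044]
    - [[0,0,-1],[0.001,-0.0015,-0.1],0.038]
    - [[0,0,-1],[0.001,-0.0015,-0.1],0.034]
    - [[0,0,-1],[0.001,-0.0015,-0.1],0.03]
    - [[0,0,-1],[0.001,-0.0015,-0.1],0.026]
    - [[0,0,-1],[0.001,-0.0015,-0.1],0.02]
    - [[0,0,-1],[0.001,-0.0015,-0.1],0.02]
    - [[0,0,-1],[0.001,-0.0015,-0.1],0.02]

```text
clock: 9.08
tcp_pos: [0.5665, -0.0898, 0.0434]
tcp_rot: [0.001, 0.686, 0.727, 0.001]
ft_force: [-1.3, -0.2, 6.6]
opening: 0.321
grip_force: 59.9
```

>>> send_rows:
  steps:
    - [[0,0,0],[0,0,0.01],0.02]
    - [[0,0,0],[0,0,0.03],0.02]
    - [[0,0,0],[0,0,0.06],0.02]
    - [[0,0,0],[0,0,0.09],0.02]
    - [[0,0,0],[0,0,0.095],0.02]

```text
clock: 9.5
tcp_pos: [0.5675, -0.0905, 0.142]
tcp_rot: [0.002, 0.687, 0.727, 0.002]
ft_force: [0.6, -0.3, -0.9]
opening: 0.324
grip_force: 59.3
```

Run:
```python
from h import *
np.set_printoptions(precision=4,suppress=True)
s=arm.sense();Rm=rot(s['tcp_rot']);print(s['clock'],s['tcp_pos'],'tool y yaw',np.degrees(np.arctan2(Rm[1,1],Rm[0,1])),s['opening']*.0854,s['grip_force'],s['ft_force'])
t=cap('top')
def fit(c,img,name):
    p=proj(c,[[.562,-.219,.01]])[0]
    m=cv2.inRange(cv2.cvtColor(img,cv2.COLOR_BGR2GRAY),0,105)
    n,l,st,ce=cv2.connectedComponentsWithStats(m); i=l[int(p[1]),int(p[0])]; print(name,p,i,st[i])
    ct=max(cv2.findContours((l==i).astype(np.uint8),0,2)[0],key=cv2.contourArea)[:,0]
    W=(pt(c,ct,.01)[:,:2]*1000).astype(np.float32); r=cv2.minAreaRect(W); print(r, cv2.boxPoints(r).round(1).tolist())
    ap=cv2.approxPolyDP(ct,2.5,True)[:,0]; print(ap.tolist(),pt(c,ap,.01)[:,:2].tolist() if len(ap)<8 else '')
fit(t,cv2.imread('pics/top0.png'),'top0')
for f in('w1','w3'):
    c=np.load(f+'.npz');fit({k:c[k] for k in c},c['img'],f)
```

```text
9.5 [ 0.5675 -0.0905  0.142 ] tool y yaw 3.2868332220888576 0.02764636905523017 59.26765509881079 [ 0.5531 -0.3312 -0.9235]
top0 [263.951 188.119] 15 [247 173  34  31 733]
((562.1121215820312, -218.2015380859375), (69.05968475341797, 75.83717346191406), 9.109856605529785) [[522.0, -186.1999969482422], [534.0, -261.1000061035156], [602.2000122070312, -250.1999969482422], [590.2000122070312, -175.3000030517578]]
[[275, 173], [247, 178], [253, 203], [280, 198]] [[0.6016561164781788, -0.2492157904937804], [0.5899483440704714, -0.17533499250480783], [0.5235600880740866, -0.1895106413087419], [0.5350046821753045, -0.2599163637042457]]
w1 [196.6283 235.7408] 2 [    0     0   512   384 95531]
((582.4498291015625, -119.0946044921875), (1070.7596435546875, 687.0408935546875), 76.24342346191406) [[121.5, -557.4000244140625], [788.7999877929688, -720.7999877929688], [1043.4000244140625, 319.20001220703125], [376.1000061035156, 482.6000061035156]]
[[511, 0], [456, 14], [321, 59], [315, 59], [312, 50], [308, 0], [272, 0], [291, 80], [310, 76], [298, 88], [337, 259], [327, 244], [318, 242], [314, 2
[... 676 characters left out ...]
, 71], [510, 12]] 
w3 [160.1509 182.6148] 9 [ 122  146   75   69 2922]
((559.7236328125, -217.20506286621094), (67.6201400756836, 75.4477767944336), 8.480777740478516) [[520.7000122070312, -184.89999389648438], [531.7999877929688, -259.5], [598.7000122070312, -249.5], [587.5999755859375, -174.89999389648438]]
[[171, 146], [122, 167], [147, 214], [196, 195], [193, 190], [196, 185], [191, 186]] [[0.522396772263597, -0.19103392480322784], [0.532317504890137, -0.2574475788895524], [0.5974972648244671, -0.24971363953059175], [0.5879893882886387, -0.18066853979640216], [0.5808226155022326, -0.18232595008645194], [0.5755142095438724, -0.17670958955842667], [0.5752670555227342, -0.1831539685309853]]
```

>>> send_rows:
  steps:
    - [[0,0,2],[0,-0.03,0],0.02]
    - [[0,0,4],[0,-0.065,0],0.02]
    - [[0,0,5.5],[0,-0.1,0],0.02]
    - [[0,0,5.5],[0,-0.115,0],0.02]
    - [[0,0,5.5],[0,-0.12,-0.02],0.02]
    - [[0,0,5.5],[0,-0.12,-0.04],0.02]
    - [[0,0,5.5],[0,-0.12,-0.06],0.02]
    - [[0,0,5.5],[0,-0.12,-0.06],0.02]
    - [[0,0,5.5],[0,-0.12,-0.06],0.02]

```text
clock: 10.3
tcp_pos: [0.5647, -0.209, 0.076]
tcp_rot: [-0.001, 0.651, 0.759, -0.001]
ft_force: [-0.5, -0.1, -0.2]
opening: 0.321
grip_force: 59.3
```

Run:
```python
from h import *
np.set_printoptions(precision=4,suppress=True)
s=arm.sense();Rm=rot(s['tcp_rot']);print(s['clock'],s['tcp_pos'],'tool y yaw',np.degrees(np.arctan2(Rm[1,1],Rm[0,1])),'tilt',Rm[:,2],s['opening']*.0854,s['grip_force'],s['ft_force'],s['moment'],s['qpos'])
w=cap('wrist');sc=cap('scene')
np.savez('w5.npz',**{k:w[k] for k in('img','K','R','t')})
a=cv2.resize(w['img'][120:320,150:350],(400,400));b=cv2.resize(sc['img'][165:265,210:310],(400,400),interpolation=cv2.INTER_CUBIC)
cv2.imwrite('pics/m5.png',np.hstack([a,b]))
```

```text
10.3 [ 0.5647 -0.209   0.076 ] tool y yaw 8.806865152342194 tilt [-0.0026  0.0006 -1.    ] 0.02741592891971109 59.26381308585405 [-0.506  -0.148  -0.2172] [-0.0155 -0.0328 -0.0672] [-0.3519  0.7641  0.9374  1.8467 -0.7609  0.9409  1.0916]
```

View pics/m5.png

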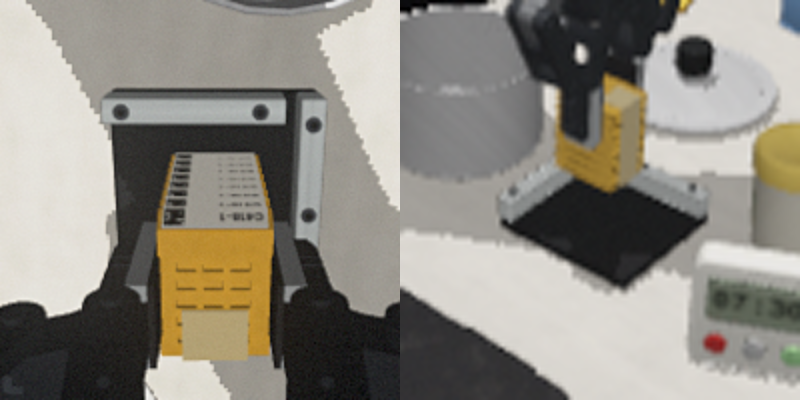

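>>> send_rows:
  steps:
    - [[0,0,0],[0,0,-0.012],0.02]
    - [[0,0,0],[0,0,-0.02],0.02]
    - [[0,0,0],[0,0,-0.023],0.02]
    - [[0,0,0],[0,0,-0.023],0.02]

```text
clock: 10.73
tcp_pos: [0.5651, -0.2089, 0.0529]
tcp_rot: [-0.001, 0.651, 0.759, -0.0]
ft_force: [0.0, 0.3, -0.2]
opening: 0.322
grip_force: 59.3
```

>>> send_rows:
  steps:
    - [[0,0,0],[0,0,-0.0015],0.02]
    - [[0,0,0],[0,0,-0.003],0.02]
    - [[0,0,0],[0,0,-0.003],0.02]

```text
clock: 10.98
tcp_pos: [0.5656, -0.2094, 0.0508]
tcp_rot: [0.0, 0.651, 0.759, 0.0]
ft_force: [0.1, 0.7, -0.6]
opening: 0.322
grip_force: 59.3
```

>>> send_rows:
  steps:
    - [[0,0,0],[0,0,-0.001],0.02]
    - [[0,0,0],[0,0,-0.002],0.02]
    - [[0,0,0],[0,0,-0.002],0.02]

```text
clock: 11.23
tcp_pos: [0.5658, -0.2095, 0.0494]
tcp_rot: [0.0, 0.651, 0.759, 0.0]
ft_force: [-0.5, -0.1, 3.6]
opening: 0.319
grip_force: 59.8
```

>>> send_rows:
  steps:
    - [[0,0,0],[0.003,0.003,0],0.02]
    - [[0,0,0],[0.006,0.006,0],0.02]
    - [[0,0,0],[0.0085,0.0085,0],0.02]
    - [[0,0,0],[0.0097,0.0096,0],0.02]
    - [[0,0,0],[0.0097,0.0096,0],0.02]

```text
clock: 11.65
tcp_pos: [0.576, -0.2001, 0.0494]
tcp_rot: [0.001, 0.651, 0.759, -0.0]
ft_force: [-1.4, -1.6, 6.0]
opening: 0.32
grip_force: 60.1
```

>>> send_rows:
  steps:
    - [[0,0,0],[-0.0002,0.001,0],0.02]
    - [[0,0,0],[-0.0003,0.002,0],0.02]
    - [[0,0,0],[-0.0003,0.002,0],0.02]

```text
clock: 11.9
tcp_pos: [0.576, -0.1999, 0.0495]
tcp_rot: [0.002, 0.651, 0.759, -0.001]
ft_force: [1.0, -6.9, 1.3]
opening: 0.322
grip_force: 59.6
```

>>> send_rows:
  steps:
    - [[0,0,0],[-0.0002,0.001,0],0.02]
    - [[0,0,0],[-0.0003,0.002,0],0.02]
    - [[0,0,0],[-0.0003,0.002,0],0.02]

```text
clock: 12.15
tcp_pos: [0.5759, -0.1997, 0.0497]
tcp_rot: [0.004, 0.651, 0.759, -0.002]
ft_force: [1.5, -11.5, -1.3]
opening: 0.322
grip_force: 59.3
```

>>> send_rows:
  steps:
    - [[0,0,0],[0.0002,-0.0015,-0.0005],0.02]
    - [[0,0,0],[0.0012,-0.0014,-0.001],0.02]
    - [[0,0,0],[0.0022,-0.0012,-0.001],0.02]
    - [[0,0,0],[0.0022,-0.0012,-0.001],0.02]

```text
clock: 12.48
tcp_pos: [0.5763, -0.2, 0.0494]
tcp_rot: [0.001, 0.651, 0.759, -0.001]
ft_force: [-6.6, -6.9, 15.5]
opening: 0.322
grip_force: 61.3
```

>>> send_rows:
  steps:
    - [[0,0,0],[0.0003,0,0.0006],0.02]
    - [[0,0,0],[0.001,0.0002,0.0006],0.02]
    - [[0,0,0],[0.001,0.0002,0.0006],0.02]

```text
clock: 12.73
tcp_pos: [0.5766, -0.1999, 0.0494]
tcp_rot: [0.001, 0.651, 0.759, -0.002]
ft_force: [-7.5, -7.4, 10.8]
opening: 0.319
grip_force: 60.8
```

Run:
```python
from h import *
np.set_printoptions(precision=4,suppress=True)
s=arm.sense();Rm=rot(s['tcp_rot']);print(s['clock'],s['tcp_pos'],'yaw',np.degrees(np.arctan2(Rm[1,1],Rm[0,1])),'tilt',Rm[:,2],s['grip_force'],s['ft_force'],s['moment'])
w=cap('wrist');sc=cap('scene')
np.savez('w6.npz',**{k:w[k] for k in('img','K','R','t')})
a=cv2.resize(w['img'][130:280,190:340],(400,600)[:1]*2,interpolation=cv2.INTER_CUBIC);b=cv2.resize(sc['img'][170:250,220:300],(400,400),interpolation=cv2.INTER_CUBIC)
cv2.imwrite('pics/m6.png',np.hstack([a,b]))
```

```text
12.7333 [ 0.5766 -0.1999  0.0494] yaw 8.702496481969465 tilt [-0.001  -0.0039 -1.    ] 60.758105968125165 [-7.5337 -7.3661 10.8305] [-1.5632  1.6713  0.0559]
```

View pics/m6.png

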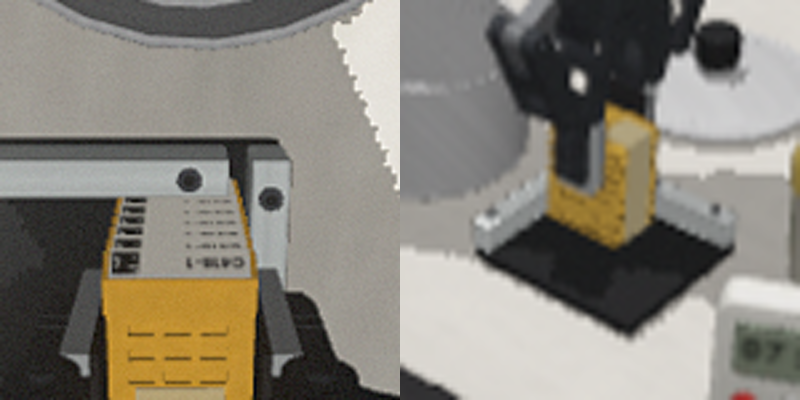

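>>> send_rows:
  steps:
    - [[0,0,0],[0,-0.0008,0.0008],0.02]
    - [[0,0,0],[0.001,-0.0006,0.0008],0.02]
    - [[0,0,0],[0.002,-0.0005,0.0008],0.02]
    - [[0,0,0],[0.002,-0.0005,0.0008],0.02]
    - [[0,0,0],[0.002,-0.0005,0.0008],0.02]

```text
clock: 13.25
tcp_pos: [0.5786, -0.1996, 0.0495]
tcp_rot: [0.0, 0.651, 0.759, -0.002]
ft_force: [-5.2, -6.4, 5.3]
opening: 0.323
grip_force: 60.2
```

>>> send_rows:
  steps:
    - [[0,0,0],[0.001,0,0.0002],0.02]
    - [[0,0,0],[0.002,0.0002,0.0002],0.02]
    - [[0,0,0],[0.002,0.0002,0.0002],0.02]
    - [[0,0,0],[0.002,0.0002,0.0002],0.02]

```text
clock: 13.58
tcp_pos: [0.5787, -0.1996, 0.0495]
tcp_rot: [-0.001, 0.652, 0.759, -0.002]
ft_force: [-10.6, -6.2, 7.9]
opening: 0.32
grip_force: 60.7
```

>>> send_rows:
  steps:
    - [[0,0,0],[0,-0.0003,0.0004],0.02]
    - [[0,0,0],[0.001,-0.0002,0.0005],0.02]
    - [[0,0,0],[0.001,-0.0002,0.0005],0.02]
    - [[0,0,0],[0.001,-0.0002,0.0005],0.02]

```text
clock: 13.92
tcp_pos: [0.5788, -0.1996, 0.0495]
tcp_rot: [-0.002, 0.652, 0.759, -0.003]
ft_force: [-13.1, -4.9, 6.8]
opening: 0.32
grip_force: 60.6
```

Run:
```python
from h import *
np.set_printoptions(precision=4,suppress=True)
s=arm.sense();Rm=rot(s['tcp_rot']);print(s['clock'],s['tcp_pos'],'yaw',np.degrees(np.arctan2(Rm[1,1],Rm[0,1])),'tilt',Rm[:,2],s['grip_force'],s['ft_force'],s['moment'])
```

```text
13.9167 [ 0.5788 -0.1996  0.0495] yaw 8.675045593729756 tilt [-0.0065 -0.0018 -1.    ] 60.569215938448906 [-13.0637  -4.9044   6.8228] [-1.3136  2.9133  0.117 ]
```

>>> send_rows:
  steps:
    - [[0,0,0.3],[-0.0008,0,-0.0002],0.02]
    - [[0,0,0.6],[-0.0015,0,-0.0003],0.02]
    - [[0,0,0.6],[-0.0015,0,-0.0003],0.02]
    - [[0,0,0.6],[-0.0015,0,-0.0003],0.02]

```text
clock: 14.25
tcp_pos: [0.5786, -0.1997, 0.0495]
tcp_rot: [-0.001, 0.648, 0.762, -0.002]
ft_force: [-8.2, -5.7, 5.3]
opening: 0.321
grip_force: 60.2
```

```bash
cat > st.py <<'E'
from h import *
np.set_printoptions(precision=4,suppress=True)
s=arm.sense();Rm=rot(s['tcp_rot']);print(s['clock'],s['tcp_pos'],'yaw',np.degrees(np.arctan2(Rm[1,1],Rm[0,1])),'tilt',Rm[:,2],s['grip_force'],s['ft_force'],s['moment'])
E
python3 st.py
```

```text
14.25 [ 0.5786 -0.1997  0.0495] yaw 9.251434937024499 tilt [-0.0039 -0.0025 -1.    ] 60.23416726849973 [-8.2052 -5.7035  5.3467] [-1.4171  2.0135 -0.2576]
```

>>> send_rows:
  steps:
    - [[0.05,-0.15,-0.2],[0,0,0],0.02]
    - [[0.1,-0.3,-0.4],[0,0,0],0.02]
    - [[0.1,-0.3,-0.4],[0,0,0],0.02]
    - [[0.1,-0.3,-0.4],[0,0,0],0.02]

```text
clock: 14.58
tcp_pos: [0.5785, -0.1996, 0.0494]
tcp_rot: [0.001, 0.65, 0.76, 0.0]
ft_force: [-9.0, -7.1, 5.2]
opening: 0.32
grip_force: 60.2
```

```bash
python3 st.py
python3 - <<'E'
from h import *
c=cap('wrist'); im=c['img']
# stack top back corners & orange outline; far-fence inner edge line in same picture
g=cv2.cvtColor(im,cv2.COLOR_BGR2GRAY)
L=cv2.createLineSegmentDetector().detect(g[130:280,180:340])[0][:,0]+[180,130,180,130]
for l in L:
    if np.hypot(l[2]-l[0],l[3]-l[1])>22:
        out=[]
        for z in(.010,.024,.060):
            P=pt(c,l.reshape(2,2),z);d=P[1]-P[0];out.append(round(float(np.degrees(np.arctan2(d[1],d[0])))%90,1))
        print(l.round(1),out)
E
```

```text
14.5833 [ 0.5785 -0.1996  0.0494] yaw 8.869088149420499 tilt [ 0.0011 -0.0007 -1.    ] 60.2094197133556 [-8.9864 -7.078   5.164 ] [-1.4729  2.1747 -0.0954]
[181.9 275.7 180.5 251.9] [7.1, 7.1, 7.1]
[180.6 180.9 289.4 181. ] [8.8, 8.8, 8.8]
[284.2 278.1 284.9 249.4] [9.3, 9.3, 9.3]
[180.6 203.1 253.1 202.8] [9.1, 9.1, 9.1]
[306.8 241.1 315.8 264.3] [31.0, 31.0, 31.0]
[229.2 249.3 230.2 278.2] [8.9, 8.9, 8.9]
[282.4 224.5 276.7 196.9] [21.2, 21.2, 21.2]
[233.3 204.1 227.  234.4] [86.4, 86.4, 86.4]
[269.4 189.8 180.6 189.6] [8.7, 8.7, 8.7]
[295.9 138.4 264.4 144.3] [19.3, 19.3, 19.3]
[241.2 142.6 208.2 131.7] [80.8, 80.8, 80.8]
[243.1 131.7 276.9 131.6] [9.1, 9.1, 9.1]
[280.2 203.2 286.2 228.3] [23.0, 23.0, 23.0]
[270.6 184.2 180.6 184.1] [8.8, 8.8, 8.8]
[273.1 274.9 238.1 274.5] [7.9, 7.9, 7.9]
[220.8 230.7 211.5 262.1] [81.6, 81.6, 81.6]
[292.5 228.1 294.1 204.4] [7.6, 7.6, 7.6]
[284.4 235.2 241.9 235.8] [9.7, 9.7, 9.7]
[243.1 233.1 281.9 233.1] [8.8, 8.8, 8.8]
[240.9 147.4 215.5 139.6] [81.8, 81.8, 81.8]
[234.3 144.  256.8 146.2] [3.2, 3.2, 3.2]
```

>>> send_rows:
  steps:
    - [[0,0,-0.1],[0,0,0],0.02]
    - [[0,0,-0.1],[0,0,0],0.02]
    - [[0,0,-0.1],[0,0,0],0.02]
    - [[0,0,-0.1],[0,0,0],0.02]
    - [[0,0,-0.1],[0,0,0],0.02]
    - [[0,0,-0.1],[0,0,0],0.02]

```text
clock: 15.13
tcp_pos: [0.5785, -0.1996, 0.0495]
tcp_rot: [0.001, 0.651, 0.759, 0.0]
ft_force: [-9.2, -6.7, 5.2]
opening: 0.319
grip_force: 60.3
```

```bash
python3 st.py; python3 -c "
from cell import arm; print(arm.sign_off())"
```

```text
15.1333 [ 0.5785 -0.1996  0.0495] yaw 8.791872913044566 tilt [ 0.001  -0.0008 -1.    ] 60.28178379870951 [-9.1599 -6.6679  5.219 ] [-1.4579  2.1809  0.0499]
the job is handed in; nothing more can be done
None
```

The job is handed in at 15.1 s: the lid stands on the free worktop, and the stack is held flat against both fences with about 9 N and 7 N, taped end facing away; I did not measure the jar or the bystanders again at the end.

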